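# Rebuild the bearing stack of a banding wheel

### The job

The banding wheel has been cleaned and its three steel rings go back on the spindle. First take the middle ring, which stands on edge in the drying rack, and lay it flat on the table top; then lower the rings right down over the spindle, one after another in order of size: the widest at the bottom on the pedestal, the middle one on it, the smallest on top, all lying level and fully home, and let go. Do not let a ring drop down the spindle, and leave everything else on the table as it is.

Things in the scene. Friction and masses are not known exactly. Their poses are not given: they have to be found in the camera images.
- seat (a point): Centre of the flat top of the grey pedestal (50 mm across, on a fixed cast foot 130 mm across) of the banding wheel's stand, on the spindle axis, 72 mm above the table; z up. Above this point the finished stack is: widest ring from 0 to 10 mm, middle ring from 10 to 22 mm, smallest from 22 to 36 mm. A smaller ring put on too early keeps the larger ones off.
- nose (a point): Centre of the top of the bare steel spindle, 46 mm above seat (118 mm above the table). Spindle steps, as heights above seat: 34 mm diameter from 0 to 8, 26 mm from 8 to 20, 18 mm from 20 to 46. Chamfers: the top 1.5 mm of both lower steps narrow by 1.5 mm all round, the top 3 mm of the nose by 3 mm. Each ring's bore is 3 mm wider than its own step.
- wide_center (a point): Widest steel ring: outer diameter 60, bore 37, thickness 10 mm, 0.14 kg, flat on the table to the right of the stand (it and the smallest swap places at random). Point: centre of the bore, half-way up (5 mm above the table); z is its axis. Rim slightly ten-sided: flats 58.5 mm apart, one facing along its x axis, the others every 36 degrees.
- middle_center (a point): Middle steel ring: outer diameter 50, bore 29, thickness 12 mm, 0.12 kg, on edge in either slot of the rack (at random), its top 61 mm above the table. Point: centre of the bore, half-way through (6 mm above the table when flat, either face up); z is its axis, level at the start. Rim slightly ten-sided: flats 48.8 mm apart, one facing along its x axis, the others every 36 degrees.
- small_center (a point): Smallest steel ring: outer diameter 40, bore 21, thickness 14 mm, 0.10 kg, flat on the table to the right of the stand. Point: centre of the bore, half-way up (7 mm above the table); z is its axis. Rim slightly ten-sided: flats 39 mm apart, one facing along its x axis, the others every 36 degrees.
- rack: Fixed beech drying rack, 180 x 90 mm, left of the stand; origin mid-underside, x along its length, z up. Slots 37.5 mm to either side of the origin along x, each between four dowels with tops 36 mm above the table; a disc stands there with its axis along x, lower rim 12 mm and top 61 mm above the table. The table between rack and stand is free, at least 130 mm wide: room to lay a ring.
- disc_center (a point): Bystander: a fired blue-and-white glaze test disc without a hole, 50 mm across, 10 mm thick, standing in the other slot of the rack; the point is its centre.
- wheel_head: Bystander: the aluminium wheel head, 190 mm across, lying upside down with its boss up (30 mm high) behind the stand; origin under its centre.
- glue_bottle: Bystander: a white bottle, 60 mm across, 165 mm tall; origin under its centre.
- paper_cup: Bystander: a paper cup, 76 mm across, 95 mm tall; origin under its centre.
- glaze_jar: Bystander: a small amber glass jar with a black cap, 54 mm across, 60 mm tall; origin under its centre.
- brush: Bystander: a wooden brush 200 mm long, lying between the stand and the robot; origin in its middle.
- rib: Bystander: a flat wooden potter's rib, 140 x 45 x 8 mm, lying between the rack and the robot; origin under its centre.
- bisque_pot: Bystander: a small terracotta pot, 72 mm across, 70 mm tall; origin under its centre.

How it is judged:
By the outcome, as a careful person would: the job done as asked, in the order asked, and still so for the second after the job is handed in, with the robot touching nothing.
It also fails if it takes over 72 s, if anything falls off the work surface, if the arm or the gripper's body presses on something with over 40 N, if the wrist force passes 120 N, or if a joint passes its speed limit or range.

### The arm

A 6-joint arm with a two-finger parallel gripper is mounted at the origin on the work surface. World frame = base frame: x ahead of the robot, y to its left, z up, the work surface at z = 0. Lengths are in mm, angles in rad, forces in N, time in s.
With the tool pointing down it reaches from about 350 to 975 mm from the base axis. Payload 7.1 kg.
Tool frame: the origin (TCP) lies at the very end of the fingers, on their centre line; the grasp point (between the pads) lies 19 mm behind it (ctrl.grip_point_offset is the distance from the TCP to the grasp point, in mm); z points along the fingers, y is the direction in which the jaws open and shut (so a half turn about z gives the same grasp; the last joint's range is limited). The gripper opens to 88 mm and grips with 3 to 60 N. Pads are 20 mm wide; open, the fingers measure 115 mm over their backs; the gripper's body (75 mm by 178 mm) begins 61 mm behind the grasp point.
Start: joints at [1.216, 0.423, 1.63, -0, 1.089, -0.019], TCP at [205.921, 590.086, 222.675] pointing down, gripper open.
Joint ranges: [-3, 3], [-0.9, 2.11], [0.09, 2.58], [-1.31, 4.45], [0.11, 2.69], [-2.54, 2.54]. Speed limits (rad/s): [2.39, 2.39, 3.01, 3.14, 3.14, 3.14].

### API

Orientations are given as a rotation vector (axis times angle).
In Python, from workcell import ctrl gives the robot as it stands.
- The arm moves only by the tool move_arm, never from a script. Its argument "increments" is one flat list of numbers, 5 for each row, row after row: the closure in counts, from 0 (fully open) to 255 (shut), then the shift along the tool's x, y, z in mm, then the turn about the tool's z in degrees. In form: [grip, dx, dy, dz, yaw, grip, dx, dy, dz, yaw, ...]. A call has 1 to 12 rows; each row is the pose to reach, as a shift and turn from the pose measured when the call began, along the tool's axes at that moment; what a row does not reach only later rows make up. A row lasts 1/8 s, in which the tool goes at most 62.5 mm and 10.7 degrees, less where a joint would pass 70% of its speed; a pose out of reach is approached as far as the arm can. A call with a gripper value outside its range is refused whole. The fingers move at their own pace and stop on an object; the grip force is fixed at half the most. Time passes only in rows, so rows that repeat a pose let the fingers close. It gives the time, the measured TCP pose, the force and the opening at its end, in the units of the state.
- ctrl.get_obs(): the state, without advancing time (a new reading comes with each control period).
- ctrl.get_image(name): name is "scene" or "top" or "wrist"; returns a dict with "frame" (400x640x3 uint8, red, green, blue), "vertical_fov" (degrees; the focal length in pixels is half the picture's height over the tangent of half this angle, whatever the lens; pixels are square), "cx", "cy" (the principal point, pixels), "pose" (4x4, takes a point from camera to world coordinates); the wrist camera has in their place "mount" (4x4, takes a point from camera to tool coordinates, whose origin is the TCP and whose axes are the flange's). Camera axes: x right, y down, z forward; pixel columns grow to the right and rows downward; lengths in mm; the calibration is good to about 2 mm. A picture is of the moment at which its call begins: read the wrist's pose just before it. There is no depth.
- ctrl.close_job(): hands the job in, once; it reports no verdict.
The state is a dict: "t": time; "qpos": joint angles; "qvel": joint speeds; "joint_torque": joint torques, N m; "ee_pos": TCP position; "orientation": TCP orientation; "ft_force": force on the tool from outside, world axes, zero at the start; "moment": the same for the moment, N m; "width": finger opening in mm.
Only numpy, scipy, OpenCV 4.12 (cv2) and the standard library are available. Lean on these libraries where they do the work, as an engineer would, in place of code of your own. Each camera call takes 0.05 s, during which the arm holds its last target.

## Working session

There is one attempt and no reset: what is moved stays moved. The work goes in short steps, Python scripts to look and compute and a tool call to move; the robot and the scene stay as the last step left them, time stands still between calls to the robot, and variables do not carry over. Pictures are saved under pics/ and viewed, and the job is handed in when it is done.

Besides the shell and the picture viewer there is one more tool, called after "Emit:" in YAML: its name, and indented under it one key for each argument. move_arm: Moves the arm, as the interface text tells. Its arguments: {"type":"object","properties":{"increments":{"type":"array","items":{"type":"number"}}},"required":["increments"]}

```bash
ls; mkdir -p pics; python3 - <<'E'
from workcell import ctrl
import cv2,numpy as np
o=ctrl.get_obs()
for k,v in o.items(): print(k,np.round(v,3))
for n in ["scene","top","wrist"]:
    d=ctrl.get_image(n)
    cv2.imwrite(f"pics/{n}0.png",d["frame"][:,:,::-1])
    print(n,{k:(np.round(v,3).tolist()) for k,v in d.items() if k!="frame"})
E
```

```text
pics
t 0.0
qpos [ 1.216  0.424  1.631  0.     1.089 -0.019]
qvel [ 0.     0.001 -0.001 -0.001  0.002 -0.001]
joint_torque [ 1.0000e-03 -5.4463e+01 -2.7366e+01  6.5000e-02  2.3000e-02 -0.0000e+00]
ee_pos [205.736 589.586 221.876]
orientation [-5.250e-01 -3.097e+00  2.000e-03]
ft_force [ 0.196 -0.45   0.1  ]
moment [0.002 0.002 0.028]
width 87.843
scene {'vertical_fov': 48.85, 'cx': 328.069, 'cy': 206.526, 'pose': [[-0.491, 0.76, -0.425, 1084.636], [0.871, 0.424, -0.248, 270.973], [-0.008, -0.492, -0.871, 1085.922], [0.0, 0.0, 0.0, 1.0]]}
top {'vertical_fov': 43.356, 'cx': 318.022, 'cy': 199.276, 'pose': [[-0.002, -0.999, 0.05, 498.137], [-1.0, 0.002, 0.004, -18.782], [-0.004, -0.05, -0.999, 1557.26], [0.0, 0.0, 0.0, 1.0]]}
wrist {'vertical_fov': 67.749, 'cx': 312.925, 'cy': 198.793, 'mount': [[0.0, -0.967, -0.254, 70.187], [1.0, 0.0, 0.001, -1.403], [-0.001, -0.254, 0.967, -162.592], [0.0, 0.0, 0.0, 1.0]]}
```

View pics/top0.png

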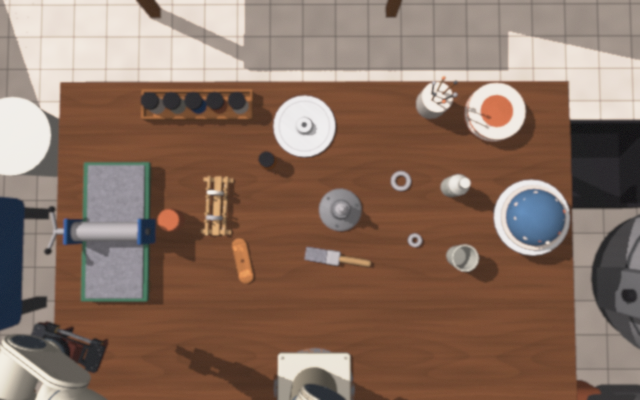

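View pics/scene0.png

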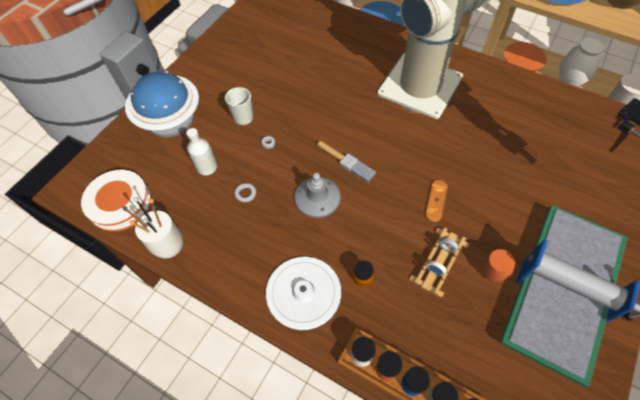

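View pics/wrist0.png

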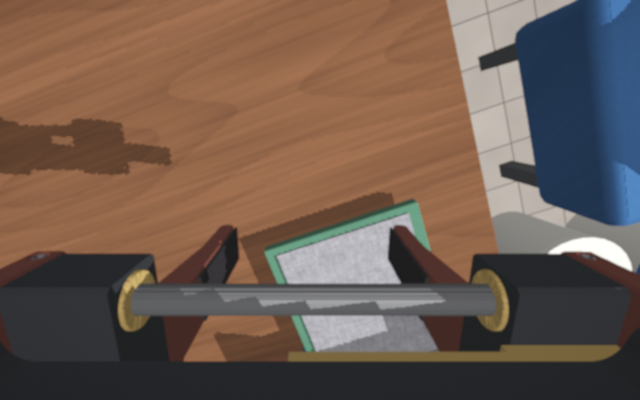

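```bash
cat > h.py <<'E'
import cv2,numpy as np
from scipy.spatial.transform import Rotation as R
from workcell import ctrl
def K(d):
    f=200/np.tan(np.radians(d["vertical_fov"])/2); return f,d["cx"],d["cy"]
def campose(d,o=None):
    if "pose" in d: return np.array(d["pose"])
    T=np.eye(4);T[:3,:3]=R.from_rotvec(o["orientation"]).as_matrix();T[:3,3]=o["ee_pos"]
    return T@np.array(d["mount"])
def ray(d,px,z,o=None):
    f,cx,cy=K(d);T=campose(d,o)
    v=T[:3,:3]@np.array([(px[0]-cx)/f,(px[1]-cy)/f,1]);c=T[:3,3]
    return c+v*(z-c[2])/v[2]
def proj(d,p,o=None):
    f,cx,cy=K(d);T=np.linalg.inv(campose(d,o));q=T[:3,:3]@np.array(p)+T[:3,3]
    return np.array([cx+f*q[0]/q[2],cy+f*q[1]/q[2]])
def rel(o,target,yaw=None):
    """shift in tool axes from current obs to target; yaw (deg) world direction of tool y desired (mod 180)"""
    M=R.from_rotvec(o["orientation"]).as_matrix()
    s=M.T@(np.array(target)-o["ee_pos"])
    a=np.degrees(np.arctan2(M[1,1],M[0,1]))
    out=[np.round(s,1).tolist(),"y-dir deg %.1f"%a]
    if yaw is not None:
        # turn about tool z (down): positive turn decreases world angle
        t=(a-yaw+90)%180-90; out.append("turn %.1f"%t)
    return out
def snap(n,name,crop=None,s=4):
    o=ctrl.get_obs(); d=ctrl.get_image(n); f=d["frame"][:,:,::-1]
    np.save(f"pics/{name}.npy",dict(d=d,o=o),allow_pickle=True)
    save(f,name,crop,s); return d,o
def load(name):
    x=np.load(f"pics/{name}.npy",allow_pickle=True).item(); return x["d"],x["o"]
def save(f,name,crop=None,s=4):
    if crop: x0,y0,x1,y1=crop; f=cv2.resize(f[y0:y1,x0:x1],None,fx=s,fy=s,interpolation=cv2.INTER_CUBIC)
    cv2.imwrite(f"pics/{name}.png",f)
E
python3 - <<'E'
from h import *
d,o=snap("top","topA",(190,165,390,245),4)
f=d["frame"][:,:,::-1]
save(f,"topB",(380,160,480,260),6)
d2,o2=snap("scene","scA",(230,130,480,310),3)
print(rel(o,o["ee_pos"]))
for n,px,z in [("nose",(341,209),118),("wide",(401,181),5),("small",(415,240),7),("rackmid",(216,206),36)]:
    print(n,np.round(ray(d,px,z),1))
E
```

```text
[[0.0, 0.0, 0.0], 'y-dir deg 70.8']
nose [542.2 -79.4 118. ]
wide [ 631.9 -270.     5. ]
small [ 449.9 -310.8    7. ]
rackmid [554.5 295.5  36. ]
```

View pics/topA.png

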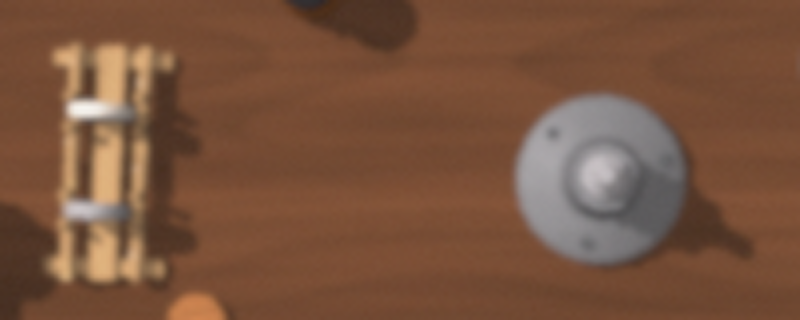

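View pics/topB.png

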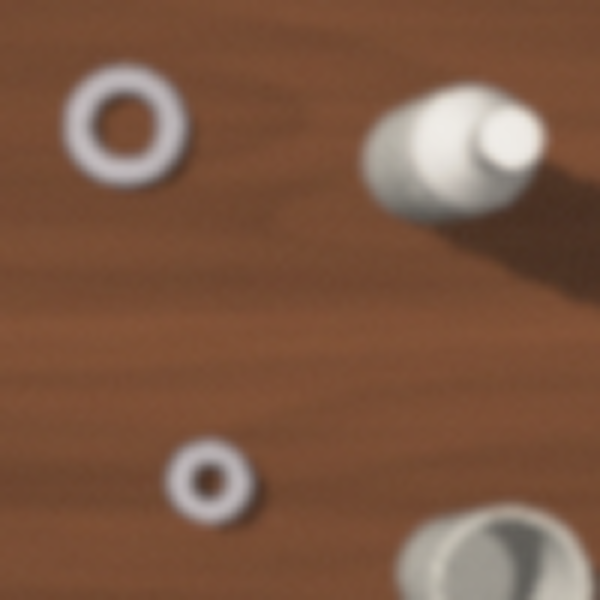

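View pics/scA.png

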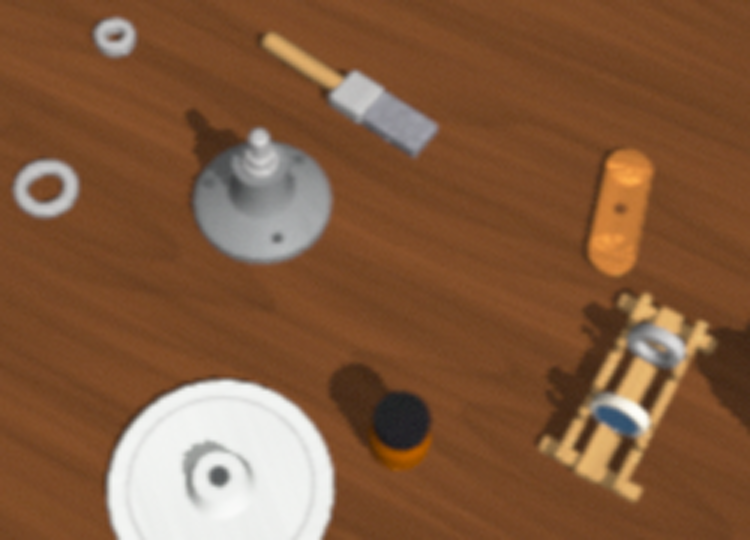

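```bash
python3 - <<'E'
from h import *
d,o=load("topA")
print(np.round(ray(d,(190+96/4,165+211/4),61),1),np.round(ray(d,(190+96/4,165+109/4),61),1))
d2,o2=load("scA")
# scene: ring top
print(np.round(ray(d2,(230+658/3,130+328/3),61),1), "nose sc",np.round(ray(d2,(230+259/3,130+130/3),118),1))
m=[530,260,190]
print(rel(o2,m,-2.5))
E
```

```text
[518.6 296.   61. ] [594.6 296.7  61. ]
[517.2 297.5  61. ] nose sc [539.8 -81.  118. ]
[[-414.7, -204.5, 32.4], 'y-dir deg 70.8', 'turn 73.3']
```

Emit:
move_arm:
  increments: [0,-414,-204,32,73,0,-414,-204,32,73,0,-414,-204,32,73,0,-414,-204,32,73,0,-414,-204,32,73,0,-414,-204,32,73,0,-414,-204,32,73,0,-414,-204,32,73,0,-414,-204,32,73,0,-414,-204,32,73]

```text
t: 1.5
ee_pos: [528.9, 261.2, 190.4]
orientation: [-2.264, -2.178, 0.002]
ft_force: [0.4, 0.3, 0.2]
width: 87.8
```

```bash
python3 - <<'E'
from h import *
d,o=snap("wrist","w1")
print(rel(o,o["ee_pos"]),o["ee_pos"],o["orientation"],o["qvel"])
print(proj(d,[518,296,61],o))
E
```

```text
[[0.0, 0.0, 0.0], 'y-dir deg -2.2'] [528.88341685 261.1878932  190.35048753] [-2.26419593e+00 -2.17765719e+00  1.60180308e-03] [ 0.01862885 -0.00457313  0.00355116 -0.00044387 -0.00053098 -0.00053216]
[301.88904404 156.35671712]
```

View pics/w1.png

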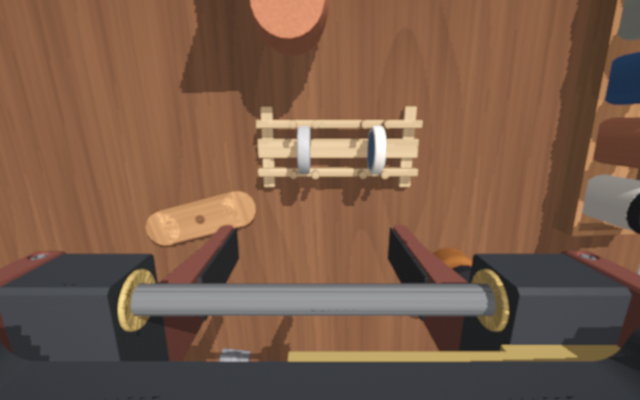

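```bash
python3 - <<'E'
from h import *
d,o=load("w1")
save(d["frame"][:,:,::-1],"w1c",(245,95,435,200),4)
E
```

```text
(no output)
```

View pics/w1c.png

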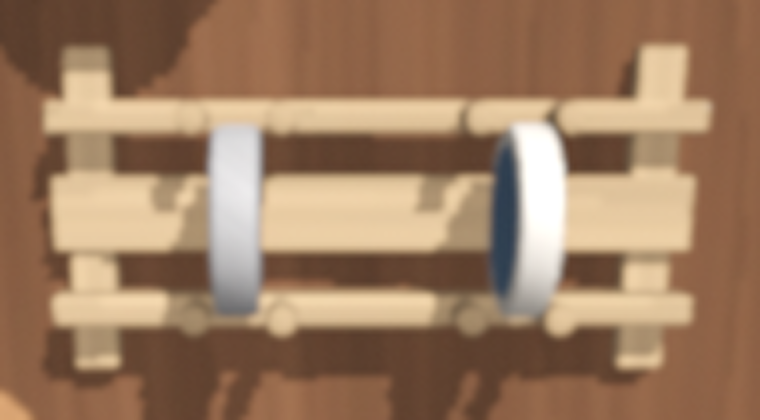

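```bash
python3 - <<'E'
from h import *
d,o=load("w1")
P=lambda x,y:(245+x/4,95+y/4)
for a in [(191,118),(283,118),(192,320),(282,320)]: print(np.round(ray(d,P(*a),36,o),1))
print("mean",ray(d,P(237,219),36,o)); print("ring z36",ray(d,P(236,219),36.5,o),"top mid col",ray(d,P(236,219),61,o))
print("disc dowels",[np.round(ray(d,P(*a),36,o),1) for a in [(474,118),(567,118),(472,320),(560,320)]])
c=ray(d,P(236.5,219),36,o)
print(rel(o,[c[0],c[1],90],-2.5))
E
```

```text
[509.1 326.2  36. ]
[532.8 325.3  36. ]
[506.4 273.5  36. ]
[530.6 272.6  36. ]
mean [519.77091485 299.97705509  36.        ]
ring z36 [519.52452265 300.03366337  36.5       ] top mid col [520.35640996 302.30765833  61.        ]
disc dowels [array([582.1, 323.4,  36. ]), array([606. , 322.5,  36. ]), array([581.8, 270.6,  36. ]), array([605.4, 269.7,  36. ])]
[[38.5, -10.7, 100.3], 'y-dir deg -2.2', 'turn 0.3']
```

Emit:
move_arm:
  increments: [130,38,-10.5,30,0,130,38,-10.5,70,0,130,38,-10.5,110,0,130,38,-10.5,140,0,130,38,-10.5,158,0,130,38,-10.5,158,0,255,38,-10.5,158,0,255,38,-10.5,158,0,255,38,-10.5,158,0,255,38,-10.5,158,0,255,38,-10.5,158,0]

```text
t: 2.92
ee_pos: [520.0, 300.0, 33.1]
orientation: [2.263, 2.178, 0.0]
ft_force: [0.1, 0.6, 5.8]
width: 11.8
```

```bash
python3 - <<'E'
from h import *
d,o=snap("wrist","w2")
snap("scene","s2",(360,200,480,310),5)
print(rel(o,o["ee_pos"]),o["ee_pos"],o["width"],o["ft_force"])
E
```

```text
[[0.0, 0.0, 0.0], 'y-dir deg -2.2'] [520.02179592 300.01679538  33.09028757] 11.786105013781683 [0.05597005 0.59079483 5.7823261 ]
```

View pics/w2.png

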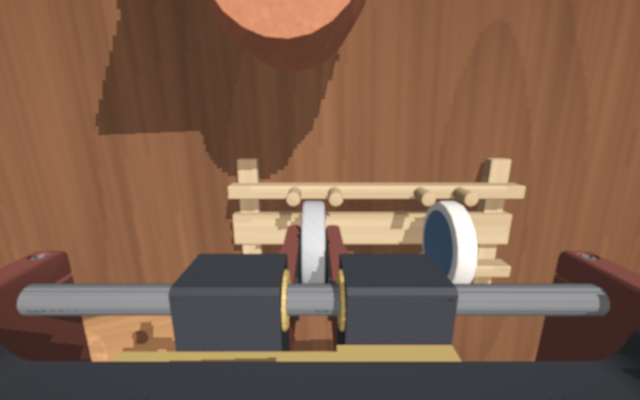

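View pics/s2.png

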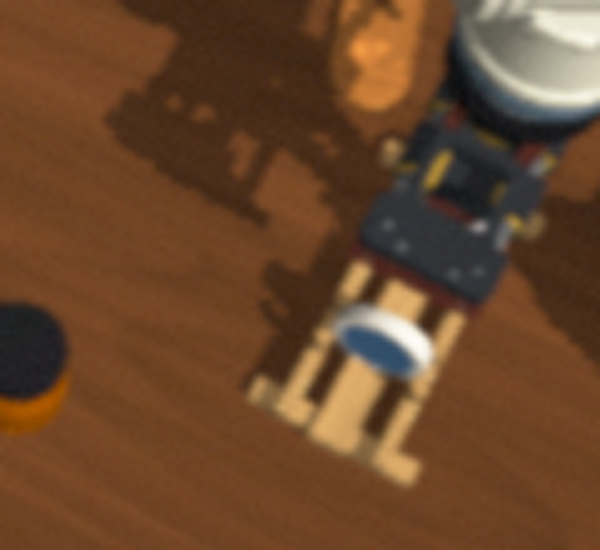

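Emit:
move_arm:
  increments: [255,0,0,-25,0,255,0,0,-60,0,255,0,0,-80,0,255,-60,5,-80,0,255,-120,10,-80,0,255,-175,15,-80,0,255,-175,15,-50,0,255,-175,15,-30,0,255,-175,15,-30,0]

```text
t: 4.15
ee_pos: [526.9, 124.0, 61.7]
orientation: [-2.263, -2.177, 0.005]
ft_force: [-0.2, 0.5, -1.9]
width: 11.6
```

```bash
python3 - <<'E'
from h import *
d,o=snap("wrist","w3")
snap("scene","s3",(320,170,480,310),5)
print(rel(o,o["ee_pos"]),o["ee_pos"],o["width"],o["ft_force"])
E
```

```text
[[0.0, 0.0, 0.0], 'y-dir deg -2.2'] [526.9237468  124.03787274  61.65318855] 11.645391824998994 [-0.18848503  0.54402299 -1.87010903]
```

View pics/w3.png

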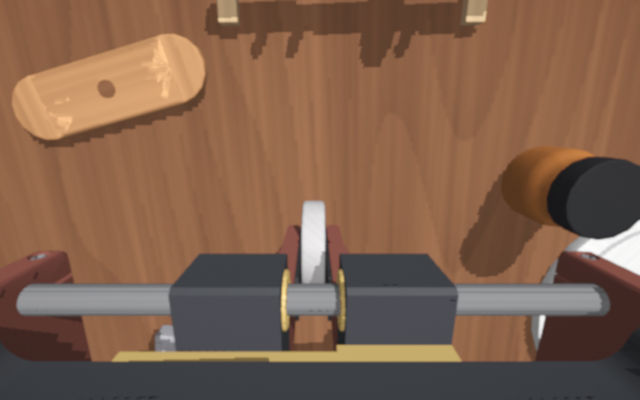

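View pics/s3.png

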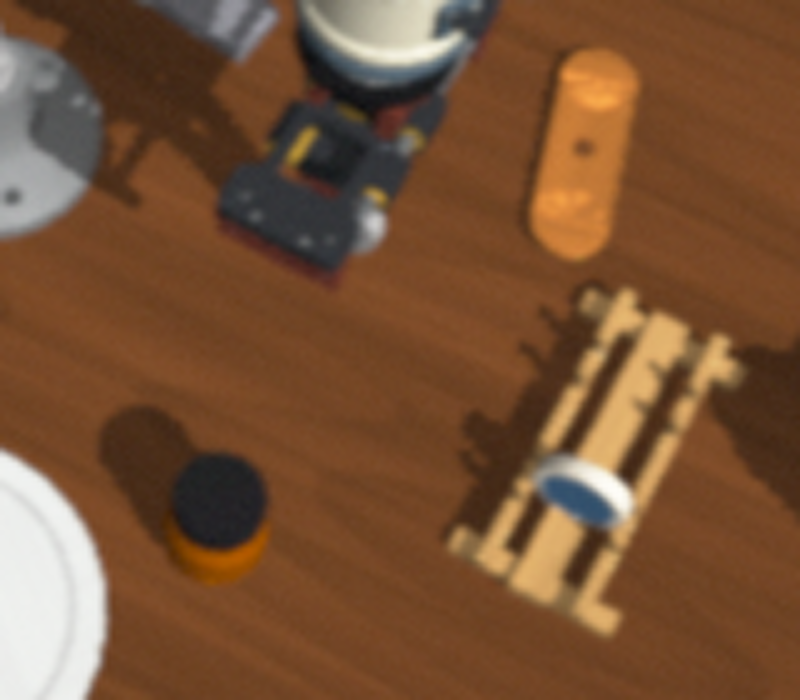

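Emit:
move_arm:
  increments: [255,0,0,25,0,255,0,0,36,0,255,0,0,39,0,255,0,0,41,0,255,0,0,42,0,255,0,0,42,0]

```text
t: 5.0
ee_pos: [528.5, 124.7, 21.6]
orientation: [2.263, 2.179, 0.0]
ft_force: [0.7, 0.5, -0.9]
width: 11.7
```

Emit:
move_arm:
  increments: [255,0,0,1,0,255,0,0,2,0,255,0,0,2,0]

```text
t: 5.38
ee_pos: [529.1, 124.8, 21.0]
orientation: [2.262, 2.178, 0.002]
ft_force: [-3.8, -0.9, 13.8]
width: 11.8
```

Contact (13.8 N). Open slightly and raise the fingertips to about 38.

Emit:
move_arm:
  increments: [215,0,0,0,0,205,0,0,-0.5,0,197,0,0,-1,0,197,0,0,-8,0,197,0,0,-16,0,197,0,0,-17,0]

```text
t: 6.12
ee_pos: [529.7, 124.9, 38.8]
orientation: [2.262, 2.178, 0.004]
ft_force: [-0.1, -0.7, 1.0]
width: 19.8
```

```bash
python3 - <<'E'
from h import *
d,o=snap("wrist","w4",(200,180,440,360),3)
print(rel(o,o["ee_pos"]),o["ee_pos"],o["width"],o["ft_force"])
E
```

```text
[[0.0, 0.0, 0.0], 'y-dir deg -2.2'] [529.67197212 124.91773248  38.84889458] 19.8048576079835 [-0.1407672  -0.67576928  0.99205392]
```

View pics/w4.png

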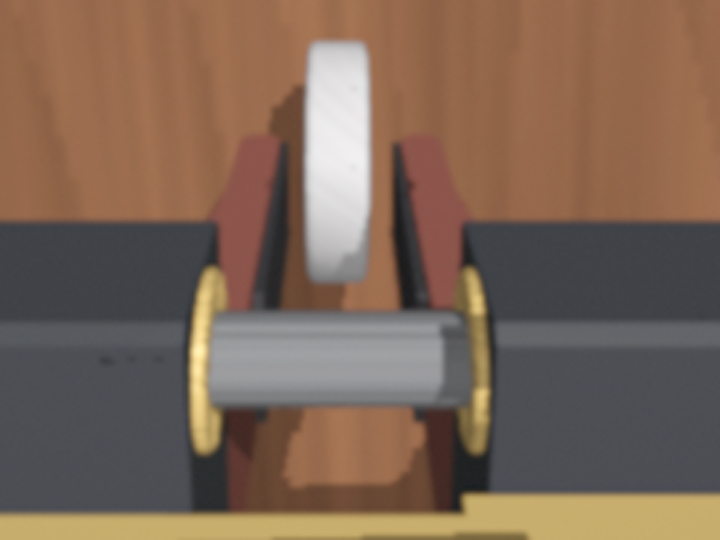

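Emit:
move_arm:
  increments: [197,0,-5,0,0,197,0,-9,0,0,197,0,-13,0,0,197,0,-15,0,0,197,0,-15,0,0]

```text
t: 6.8
ee_pos: [514.3, 125.4, 38.5]
orientation: [2.262, 2.178, 0.003]
ft_force: [-0.5, -0.3, 0.3]
width: 20.1
```

```bash
python3 - <<'E'
from h import *
d,o=snap("wrist","w5",(200,180,440,360),3)
print(rel(o,o["ee_pos"]),o["ee_pos"],o["width"],o["ft_force"])
E
```

```text
[[0.0, 0.0, 0.0], 'y-dir deg -2.2'] [514.29699399 125.44093645  38.54099201] 20.11404898124857 [-0.46007088 -0.2881271   0.25012341]
```

View pics/w5.png

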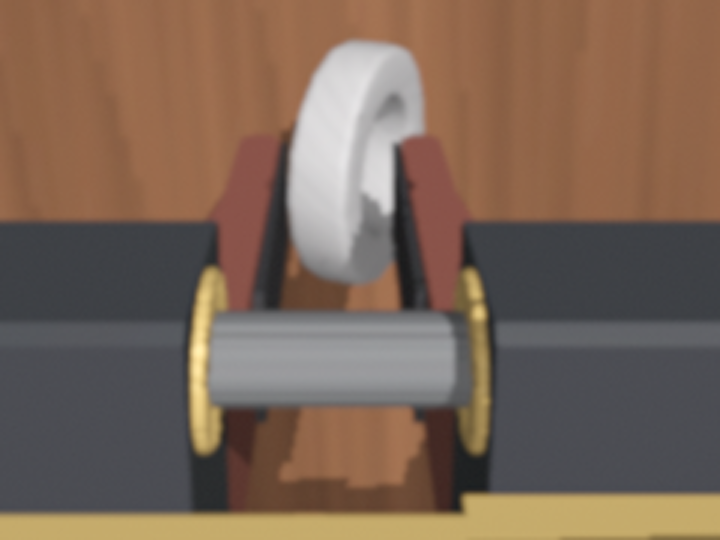

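Emit:
move_arm:
  increments: [180,0,-1,2,0,168,0,-1,4,0,148,0,-1,6,0,127,0,-1,8,0,115,0,-2,11,0,104,0,-3,14,0,95,0,-5,18,0,87,0,-6,21,0,78,0,-8,24,0,70,0,-9,27,0,70,0,-9,27,0]

```text
t: 8.22
ee_pos: [505.5, 125.8, 11.4]
orientation: [2.262, 2.178, 0.003]
ft_force: [0.4, -0.5, -0.5]
width: 63.7
```

```bash
python3 - <<'E'
from h import *
d,o=snap("wrist","w6",(200,180,440,360),3)
print(rel(o,o["ee_pos"]),o["ee_pos"],o["width"],o["ft_force"])
E
```

```text
[[0.0, 0.0, 0.0], 'y-dir deg -2.2'] [505.48066834 125.78867488  11.36218275] 63.67495618946517 [ 0.38711599 -0.47539601 -0.46174384]
```

View pics/w6.png

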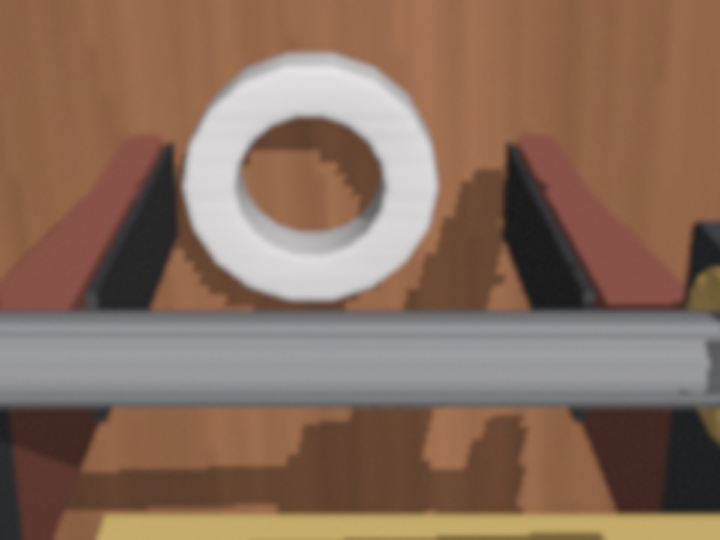

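Emit:
move_arm:
  increments: [35,0,0,1,0,0,0,0,1,0,0,0,0,0,0,0,0,0,-40,0,0,-20,0,-100,0,0,-40,0,-150,0,0,-40,0,-150,0,0,-40,0,-150,0]

```text
t: 9.28
ee_pos: [503.3, 85.8, 161.1]
orientation: [2.262, 2.178, 0.003]
ft_force: [-1.2, 0.3, -0.6]
width: 87.9
```

```bash
python3 - <<'E'
from h import *
d,o=snap("wrist","w7",(220,90,400,230),4)
print(rel(o,o["ee_pos"]),o["ee_pos"],o["width"],o["ft_force"])
E
```

```text
[[0.0, 0.0, 0.0], 'y-dir deg -2.2'] [503.29617471  85.79349619 161.14734137] 87.94266404296356 [-1.20650948  0.25371112 -0.64419926]
```

View pics/w7.png

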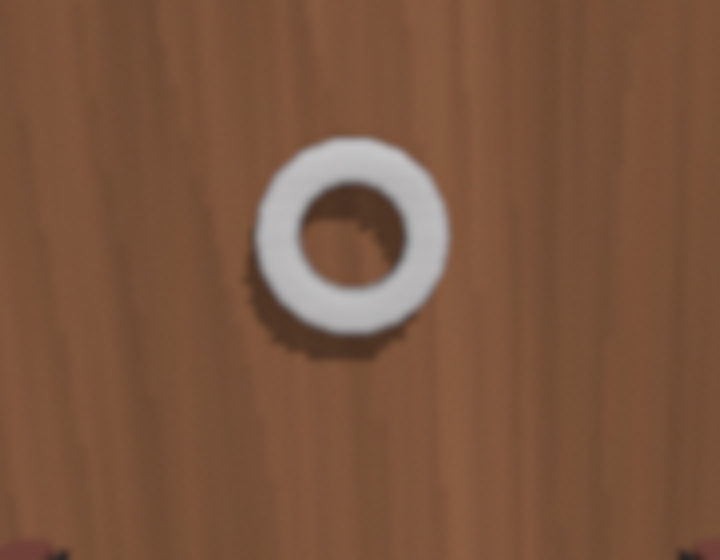

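```bash
cat >> h.py <<'E'
def tool_xy(d,o,px,h):
    """point in tool coords (x,y) for pixel px lying h mm below TCP plane (h along tool z)"""
    f,cx,cy=K(d);T=np.array(d["mount"])
    v=T[:3,:3]@np.array([(px[0]-cx)/f,(px[1]-cy)/f,1]);c=T[:3,3]
    return (c+v*(h-c[2])/v[2])[:2]
E
python3 - <<'E'
from h import *
d,o=load("w7")
px=(220+353/4,90+235/4)
r=ray(d,px,12,o);print(r, tool_xy(d,o,px,o["ee_pos"][2]-12))
off=r-o["ee_pos"]
print(rel(o,[541-off[0],-80-off[1],o["ee_pos"][2]+106],-2.2))
E
```

```text
[499.02009064 126.07314104  12.        ] [40.01736758 -6.19096963]
[[-204.3, 50.1, -106.0], 'y-dir deg -2.2', 'turn 0.0']
```

Emit:
move_arm:
  increments: [0,-40,10,-60,0,0,-90,22,-106,0,0,-150,36,-106,0,0,-204,50,-106,0,0,-204,50,-106,0,0,-204,50,-106,0,0,-204,50,-106,0]

```text
t: 10.2
ee_pos: [544.4, -118.2, 265.3]
orientation: [-2.26, -2.18, 0.0]
ft_force: [-1.0, -0.3, -0.3]
width: 87.6
```

```bash
python3 - <<'E'
from h import *
d,o=snap("wrist","w8",(220,60,400,200),4)
d,o=snap("wrist","w8b",(220,60,400,200),4)
for n in("w8","w8b"):
  d,o=load(n);print(rel(o,o["ee_pos"]),o["ee_pos"],o["qvel"])
E
```

```text
[[0.0, 0.0, 0.0], 'y-dir deg -2.1'] [ 544.36836574 -118.17749619  265.34682305] [ 0.00390208 -0.00969507 -0.00455626 -0.00284587  0.00135734 -0.00223023]
[[0.0, 0.0, 0.0], 'y-dir deg -2.1'] [ 544.55009582 -118.17524895  265.69676557] [-0.00178806 -0.00807315 -0.00379519 -0.0012272   0.00070949 -0.00410847]
```

View pics/w8b.png

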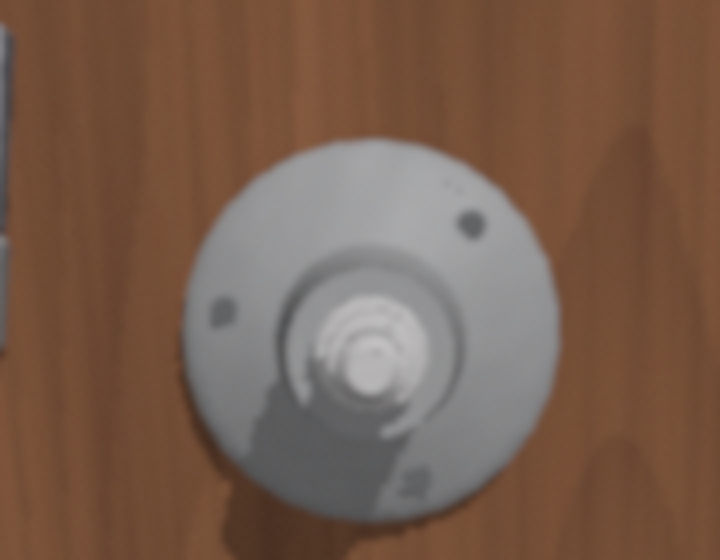

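```bash
python3 - <<'E'
from h import *
d,o=load("w8b")
save(d["frame"][:,:,::-1],"w8c",(280,110,345,175),9)
for c,z in [((371,362),118),((372,352),80),((372.5,330),8),((371.5,352),72)]:
  px=(220+c[0]/4,60+c[1]/4); print(z,ray(d,px,z,o))
E
```

```text
118 [544.31680654 -79.67506066 118.        ]
80 [544.54258562 -80.43139567  80.        ]
8 [544.75190451 -79.1333419    8.        ]
72 [544.36878708 -81.12100798  72.        ]
```

View pics/w8c.png

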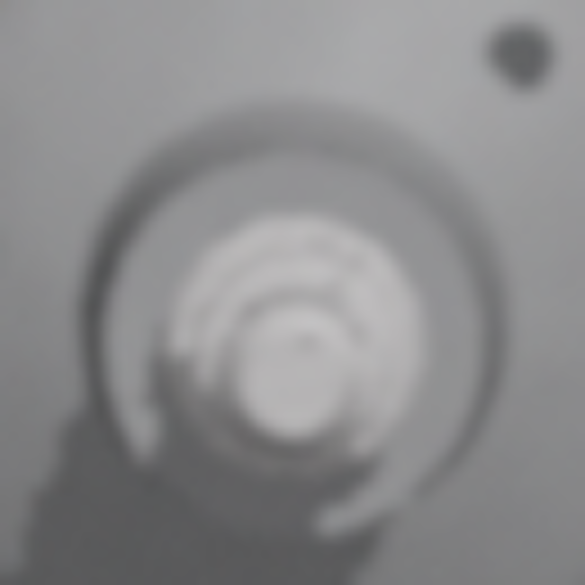

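```bash
python3 - <<'E'
from h import *
d,o=load("w8b")
px=(280+291/9,110+372/9); print(px,tool_xy(d,o,px,o["ee_pos"][2]-118),ray(d,px,118,o))
print(rel(o,[632,-310,159],-2.2))
E
```

```text
(312.3333333333333, 151.33333333333334) [37.50857438 -1.96210514] [543.85580084 -80.51328687 118.        ]
[[-188.6, 94.3, 106.5], 'y-dir deg -2.1', 'turn 0.1']
```

Emit:
move_arm:
  increments: [0,-50,25,0,0,0,-105,52,30,0,0,-160,80,70,0,0,-188,94,106,0,0,-188,94,106,0,0,-188,94,106,0,0,-188,94,106,0]

```text
t: 11.18
ee_pos: [632.7, -308.3, 162.1]
orientation: [2.258, 2.182, 0.002]
ft_force: [-0.8, 0.2, -0.4]
width: 88.0
```

```bash
python3 - <<'E'
from h import *
d,o=snap("wrist","w9",(220,70,400,210),4)
d,o=snap("wrist","w9b",(265,105,355,195),7)
for n in("w9","w9b"):
  d,o=load(n);print(rel(o,o["ee_pos"]),o["ee_pos"])
E
```

```text
[[0.0, 0.0, 0.0], 'y-dir deg -2.0'] [ 632.71485367 -308.32554676  162.12970165]
[[0.0, 0.0, 0.0], 'y-dir deg -2.0'] [ 632.74856768 -308.40285715  162.25053458]
```

View pics/w9b.png

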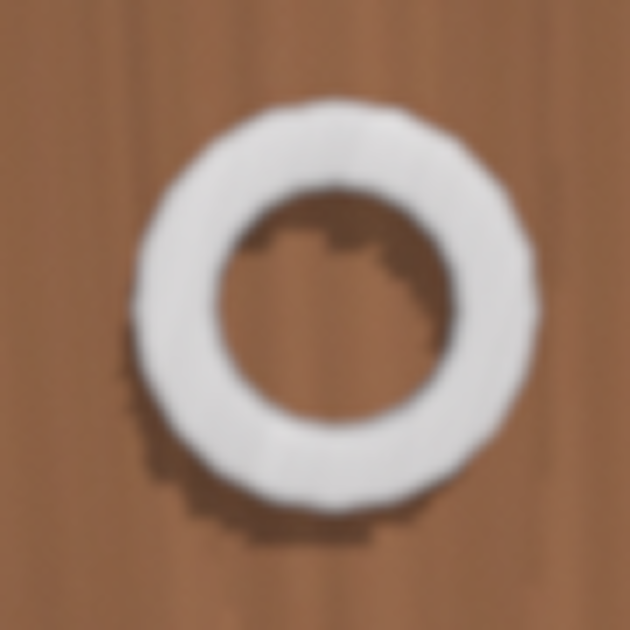

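```bash
cat >> h.py <<'E'
def ringfit(name,box,thr,ztop,Rf,shadow=False):
    d,o=load(name); x0,y0,x1,y1=box
    g=cv2.cvtColor(d["frame"],cv2.COLOR_RGB2HSV); 
    f=d["frame"][y0:y1,x0:x1].astype(int); s=f.min(2).astype(np.uint8)
    s=cv2.resize(s,None,fx=8,fy=8,interpolation=cv2.INTER_CUBIC)
    m=(s>thr).astype(np.uint8)
    cs,h=cv2.findContours(m,cv2.RETR_CCOMP,cv2.CHAIN_APPROX_NONE)
    cs=sorted(cs,key=cv2.contourArea,reverse=True)[:2]
    out=[]
    for c in cs:
        p=[(x0+(q[0]+.5)/8-.5,y0+(q[1]+.5)/8-.5) for q in c[:,0,:]]
        P=np.array([tool_xy(d,o,q,o["ee_pos"][2]-ztop) for q in p]); 
        A=np.c_[2*P,np.ones(len(P))]; sol=np.linalg.lstsq(A,(P**2).sum(1),rcond=None)[0]
        ctr=sol[:2]; r=np.hypot(*(P-ctr).T); a=np.arctan2(P[:,1]-ctr[1],P[:,0]-ctr[0])
        k=np.mean(r*np.exp(10j*a)); ph=np.degrees(np.angle(k))/10
        print(name,"centre(tool)",ctr.round(2),"r mean %.2f"%r.mean(),"10-amp %.2f"%(2*abs(k)),"vertex at tool angle %.1f mod 36 -> flat %.1f"%(ph%36,(ph+18)%36))
        out.append(ctr)
    return out
E
python3 - <<'E'
from h import *
ringfit("w9b",(265,105,355,195),140,10,30)
ringfit("w9",(265,105,355,195),140,10,30)
ringfit("w7",(270,115,345,185),130,12,25)
E
```

```text
w9b centre(tool) [39.83 -1.75] r mean 29.95 10-amp 0.09 vertex at tool angle 13.8 mod 36 -> flat 31.8
w9b centre(tool) [40.18 -1.65] r mean 17.92 10-amp 0.15 vertex at tool angle 1.8 mod 36 -> flat 19.8
w9 centre(tool) [39.69 -1.71] r mean 29.95 10-amp 0.13 vertex at tool angle 18.3 mod 36 -> flat 0.3
w9 centre(tool) [40.04 -1.58] r mean 17.93 10-amp 0.07 vertex at tool angle 30.4 mod 36 -> flat 12.4
w7 centre(tool) [40.05 -6.76] r mean 24.66 10-amp 0.32 vertex at tool angle 13.5 mod 36 -> flat 31.5
w7 centre(tool) [40.32 -6.66] r mean 14.18 10-amp 0.09 vertex at tool angle 10.6 mod 36 -> flat 28.6
```

```bash
python3 - <<'E'
from h import *
for n,cs in [("w6",[(172,145),(511,145)]),("w4",[(286,145),(396,145)]),]:
  d,o=load(n); print(o["width"])
  for c in cs: print(tool_xy(d,o,(200+c[0]/3,180+c[1]/3),0))
d,o=load("w9b"); save(d["frame"][:,:,::-1],"w9t",(200,200,430,260),3)
E
```

```text
63.67495618946517
[  7.80796439 -33.56686574]
[ 7.81634745 31.89040566]
19.8048576079835
[  7.81041671 -11.55532688]
[7.81313245 9.6846099 ]
```

View pics/w9t.png

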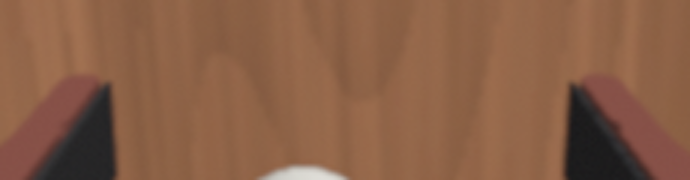

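Emit:
move_arm:
  increments: [0,20,0,40,8,0,41,-0.8,80,16,0,41,-0.8,110,16,0,41,-0.8,118,16,0,41,-0.8,118,16,0,41,-0.8,118,16]

```text
t: 12.02
ee_pos: [634.7, -268.3, 46.0]
orientation: [2.538, 1.844, 0.005]
ft_force: [0.1, 0.8, 0.1]
width: 87.4
```

```bash
python3 - <<'E'
from h import *
d,o=snap("wrist","w10",(240,170,390,290),5)
print(rel(o,o["ee_pos"]),o["ee_pos"])
ringfit("w10",(255,170,370,283),140,10,30)
E
```

```text
[[0.0, 0.0, 0.0], 'y-dir deg -18.0'] [ 634.70470191 -268.33042471   46.04220563]
w10 centre(tool) [-0.59 -1.93] r mean 30.04 10-amp 0.16 vertex at tool angle 14.2 mod 36 -> flat 32.2
w10 centre(tool) [ 0.3  -1.81] r mean 17.48 10-amp 0.12 vertex at tool angle 2.3 mod 36 -> flat 20.3
```

View pics/w10.png

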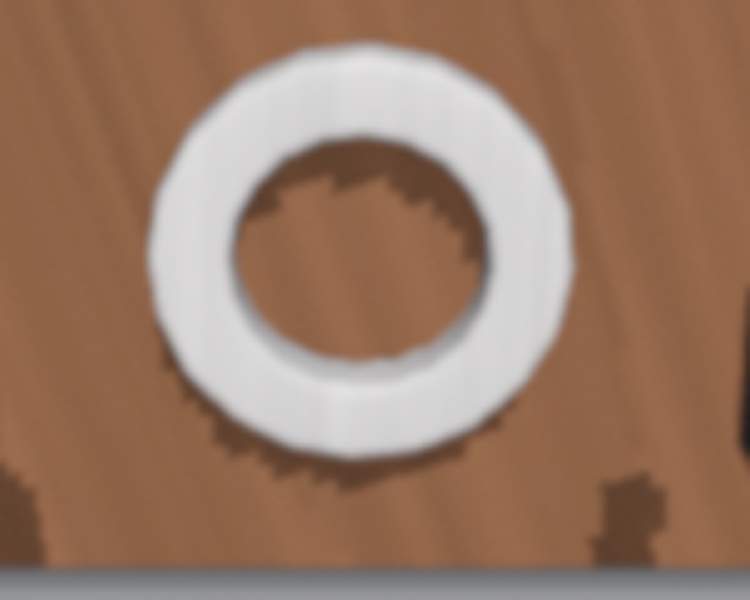

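```bash
cat >> h.py <<'E'
def flats(name,box,thr,ztop,lo,hi,show=False,ctr0=None):
    d,o=load(name); x0,y0,x1,y1=box
    s=d["frame"][y0:y1,x0:x1].min(2)
    s=cv2.resize(s,None,fx=8,fy=8,interpolation=cv2.INTER_CUBIC)
    cs,h=cv2.findContours((s>thr).astype(np.uint8),cv2.RETR_CCOMP,cv2.CHAIN_APPROX_NONE)
    cs=sorted(cs,key=cv2.contourArea,reverse=True)[:2]
    f=lambda c:np.array([tool_xy(d,o,(x0+(q[0]+.5)/8-.5,y0+(q[1]+.5)/8-.5),o["ee_pos"][2]-ztop) for q in c[:,0,:]])
    P=f(cs[0]);ctr=f(cs[1]).mean(0) if ctr0 is None else np.array(ctr0)
    a=np.degrees(np.arctan2(P[:,1]-ctr[1],P[:,0]-ctr[0]))%360; r=np.hypot(*(P-ctr).T)
    m=(a>lo)&(a<hi); A=np.radians(a[m])
    B=np.c_[np.ones(m.sum()),np.cos(A),np.sin(A),np.cos(2*A),np.sin(2*A),np.cos(10*A),np.sin(10*A)]
    s,res,_,_=np.linalg.lstsq(B,r[m],rcond=None)
    ph=np.degrees(np.arctan2(s[6],s[5]))/10
    print(name,lo,hi,"amp %.2f vertex %.1f flat %.1f"%(np.hypot(s[5],s[6]),ph%36,(ph+18)%36),"rms %.2f"%np.std(r[m]-B@s))
    if show:
        for t in range(int(lo),int(hi),6):
            k=(a>=t)&(a<t+6); print(t+3,"%.2f"%(r[k].mean()),end=" | ")
        print()
E
python3 - <<'E'
from h import *
for thr in(120,140,155):
  for lo,hi in [(90,270),(80,280),(100,330),(20,270)]: flats("w10",(255,170,370,283),thr,10,lo,hi,thr==140 and lo==80)
for thr in(120,140,155):
  for lo,hi in [(90,270),(80,280)]: flats("w9b",(265,105,355,195),thr,10,lo,hi);flats("w9",(265,105,355,195),thr,10,lo,hi)
E
```

```text
w10 90 270 amp 0.02 vertex 14.1 flat 32.1 rms 0.10
w10 80 280 amp 0.02 vertex 14.1 flat 32.1 rms 0.10
w10 100 330 amp 0.02 vertex 13.1 flat 31.1 rms 0.11
w10 20 270 amp 0.01 vertex 18.3 flat 0.3 rms 0.12
w10 90 270 amp 0.02 vertex 14.9 flat 32.9 rms 0.10
w10 80 280 amp 0.02 vertex 15.0 flat 33.0 rms 0.10
83 29.39 | 89 29.43 | 95 29.79 | 101 29.81 | 107 29.94 | 113 30.26 | 119 30.26 | 125 30.33 | 131 30.64 | 137 30.62 | 143 30.72 | 149 31.06 | 155 30.99 | 161 31.14 | 167 31.27 | 173 31.18 | 179 31.32 | 185 31.44 | 191 31.23 | 197 31.38 | 203 31.29 | 209 31.16 | 215 31.16 | 221 30.95 | 227 30.92 | 233 31.01 | 239 30.69 | 245 30.42 | 251 30.45 | 257 30.20 | 263 30.01 | 269 30.02 | 275 29.70 | 281 29.58 | 
w10 100 330 amp 0.02 vertex 13.1 flat 31.1 rms 0.11
w10 20 270 amp 0.01 vertex 19.5 flat 1.5 rms 0.12
w10 90 270 amp 0.02 vertex 16.1 flat 34.1 rms 0.10
w10 80 280 amp 0.02 vertex 17.3 flat 35.3 rms 0.10
w10 100 330 amp 0.02 vertex 12.9 flat 30.9 rms 0.11
w10 20 270 amp 0.01 vertex 21.7 flat 3.7 rms 0.12
w9b 90 270 amp 0.00 vertex 12.7 flat 30.7 rms 0.11
w9 90 270 amp 0.02 vertex 35.2 flat 17.2 rms 0.11
w9b 80 280 amp 0.01 vertex 20.9 flat 2.9 rms 0.12
w9 80 280 amp 0.02 vertex 29.7 flat 11.7 rms 0.12
w9b 90 270 amp 0.00 vertex 9.6 flat 27.6 rms 0.12
w9 90 270 amp 0.02 vertex 35.9 flat 17.9 rms 0.11
w9b 80 280 amp 0.01 vertex 23.6 flat 5.6 rms 0.12
w9 80 280 amp 0.02 vertex 31.7 flat 13.7 rms 0.11
w9b 90 270 amp 0.01 vertex 9.0 flat 27.0 rms 0.12
w9 90 270 amp 0.03 vertex 1.2 flat 19.2 rms 0.12
w9b 80 280 amp 0.01 vertex 18.8 flat 0.8 rms 0.12
w9 80 280 amp 0.02 vertex 33.9 flat 15.9 rms 0.12
```

Emit:
move_arm:
  increments: [0,0,-0.5,25,0,0,0,-0.5,39,0,0,0,-0.5,42,0,0,0,-0.5,42,0,100,0,-0.5,42,0,255,0,-0.5,42,0,255,0,-0.5,42,0,255,0,-0.5,42,0,255,0,-0.5,42,0]

```text
t: 13.2
ee_pos: [634.5, -268.3, 4.2]
orientation: [2.538, 1.844, 0.005]
ft_force: [0.4, 1.3, 2.9]
width: 58.1
```

```bash
python3 - <<'E'
from h import *
d,o=snap("wrist","w11",(200,180,430,360),3)
print(rel(o,o["ee_pos"]),o["ee_pos"],o["width"],o["ft_force"])
E
```

```text
[[0.0, 0.0, 0.0], 'y-dir deg -18.0'] [ 634.48493712 -268.26535448    4.20999965] 58.0641325178474 [0.423679   1.32940991 2.88169126]
```

View pics/w11.png

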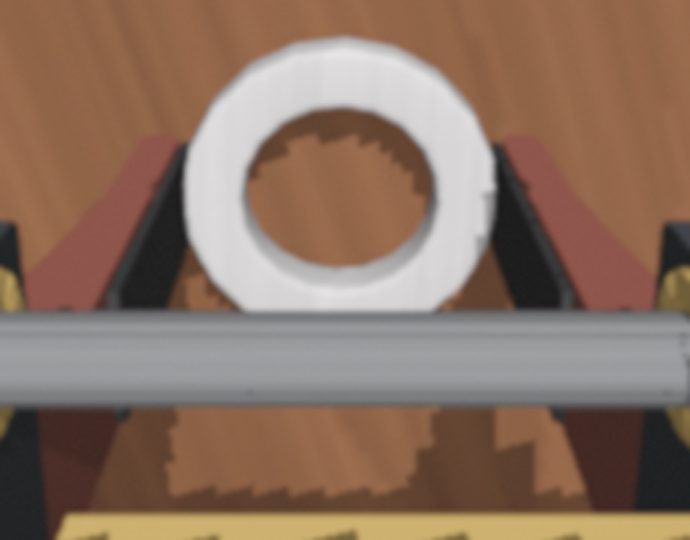

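```bash
python3 - <<'E'
from h import *
d,o=load("w11")
P=lambda x,y:(200+x/3,180+y/3)
for c in [(340,107),(340,285),(243,196),(437,196),(340,196),(185,190),(497,190)]: print(c,tool_xy(d,o,P(*c),-6))
ns,os_=load("w8b")
M=R.from_rotvec(os_["orientation"]).as_matrix()
px=(312.3,151.0)
t=tool_xy(ns,os_,px,os_["ee_pos"][2]-118); print(t)
for e in [(1.1,.9),(0,.9),(2.2,.9)]:
  n=os_["ee_pos"]+M@np.array([t[0]+e[0],t[1]+e[1],0]); print(e,n[:2], "move",rel(o,[n[0],n[1],200],-18))
E
```

```text
(340, 107) [17.1127445  -0.82745535]
(340, 285) [-19.15008076  -0.80809208]
(243, 196) [ -0.52858431 -19.13775662]
(437, 196) [-0.52214811 17.50179109]
(340, 196) [-0.52536622 -0.81803712]
(185, 190) [  0.68869651 -30.03882   ]
(497, 190) [ 0.69904017 28.77875962]
[37.85035275 -1.99644019]
(1.1, 0.9) [544.8509832  -79.21063942] move [[152.1, -142.5, -196.6], 'y-dir deg -18.0', 'turn 0.0']
(0, 0.9) [544.81154108 -80.30993178] move [[151.0, -142.2, -196.6], 'y-dir deg -18.0', 'turn 0.0']
(2.2, 0.9) [544.89042532 -78.11134707] move [[153.2, -142.8, -196.6], 'y-dir deg -18.0', 'turn 0.0']
```

Emit:
move_arm:
  increments: [255,0,0,-30,0,255,0,0,-85,0,255,0,0,-135,0,255,40,-38,-156,0,255,80,-76,-156,0,255,120,-114,-156,0,255,152,-142.5,-156,0,255,152,-142.5,-156,0,255,152,-142.5,-156,0,255,152,-142.5,-156,0]

```text
t: 14.5
ee_pos: [545.6, -80.3, 159.3]
orientation: [2.538, 1.843, 0.005]
ft_force: [-0.5, 0.2, -1.2]
width: 57.9
```

```bash
python3 - <<'E'
from h import *
d,o=snap("wrist","w12",(240,190,390,290),5)
print(rel(o,o["ee_pos"]),o["ee_pos"],o["width"],o["ft_force"],o["moment"])
E
```

```text
[[0.0, 0.0, 0.0], 'y-dir deg -18.0'] [545.64859709 -80.34318249 159.32842721] 57.908892077731124 [-0.48803507  0.17789083 -1.22583582] [-0.08996887  0.11989335 -0.0194866 ]
```

View pics/w12.png

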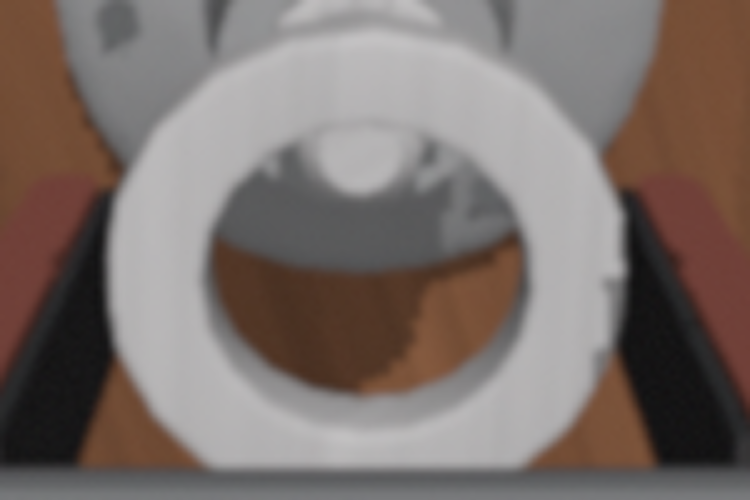

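```bash
python3 - <<'E'
from h import *
d,o=load("w12")
P=lambda x,y:(240+x/5,190+y/5)
print("nose",tool_xy(d,o,P(360,160),41.3),tool_xy(d,o,P(360,195),41.3))
print("bore",tool_xy(d,o,P(366,276),-6.2),tool_xy(d,o,P(366,122),-6.2),tool_xy(d,o,P(366,430),-6.2))
E
```

```text
nose [-2.98893801 -1.71429024] [-8.35818257 -1.71751568]
bore [-0.35814969 -0.89223307] [17.90755135 -0.89990951] [-19.68559132  -0.88411043]
```

Emit:
move_arm:
  increments: [255,0,-0.9,15,0,255,0,-0.9,35,0,255,0,-0.9,47,0,255,0,-0.9,47,0,255,0,-0.9,47,0]

```text
t: 15.18
ee_pos: [545.2, -80.3, 112.4]
orientation: [2.538, 1.842, 0.006]
ft_force: [-0.3, 0.8, -1.5]
width: 57.9
```

```bash
python3 - <<'E'
from h import *
d,o=snap("wrist","w13",(240,190,390,290),5)
print(rel(o,o["ee_pos"]),o["ee_pos"],o["width"],o["ft_force"])
E
```

```text
[[0.0, 0.0, 0.0], 'y-dir deg -18.1'] [545.24987542 -80.31560676 112.41582412] 57.924906814074035 [-0.33982453  0.8218628  -1.45336082]
```

View pics/w13.png

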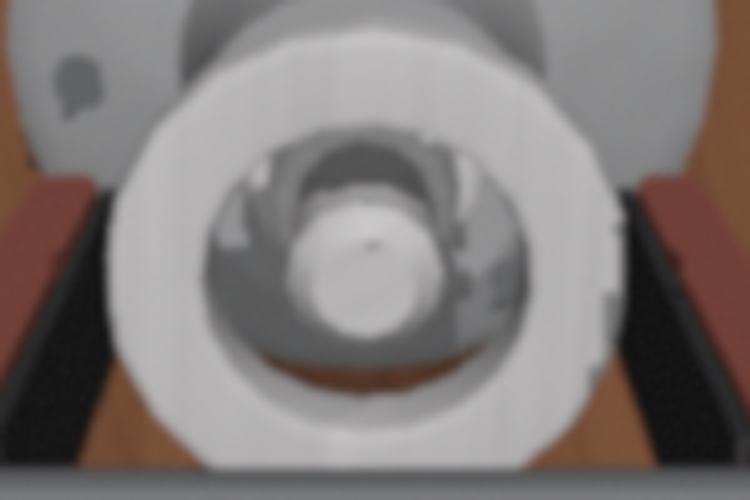

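Emit:
move_arm:
  increments: [255,-1.3,0,8,0,255,-1.3,0,18,0,255,-1.3,0,26,0,255,-1.3,0,30,0,255,-1.3,0,33,0,255,-1.3,0,33,0]

```text
t: 15.98
ee_pos: [545.2, -81.6, 79.5]
orientation: [2.538, 1.842, 0.006]
ft_force: [0.7, 0.9, -0.6]
width: 57.8
```

Emit:
move_arm:
  increments: [255,0,0,2,0,255,0,0,3,0,255,0,0,3.5,0,255,0,0,3.5,0]

```text
t: 16.48
ee_pos: [545.2, -81.6, 76.2]
orientation: [2.538, 1.842, 0.006]
ft_force: [-0.5, 0.6, 1.3]
width: 57.5
```

Emit:
move_arm:
  increments: [255,0,0,0.6,0,255,0,0,1.2,0,255,0,0,1.2,0]

```text
t: 16.85
ee_pos: [545.2, -81.6, 76.1]
orientation: [2.538, 1.842, 0.006]
ft_force: [-4.3, 0.7, 12.4]
width: 58.1
```

Emit:
move_arm:
  increments: [70,0,0,0.5,0,50,0,0,0,0,0,0,0,0,0,0,0,0,-30,0,0,0,0,-70,0,0,-30,0,-110,0,0,-40,0,-150,0,0,-40,0,-150,0,0,-40,0,-150,0]

```text
t: 17.98
ee_pos: [531.4, -119.1, 225.4]
orientation: [2.539, 1.842, 0.005]
ft_force: [-0.2, -0.2, -1.2]
width: 87.9
```

```bash
python3 - <<'E'
from h import *
d,o=snap("wrist","w14",(250,90,370,210),5)
print(rel(o,o["ee_pos"]),o["ee_pos"],o["width"],o["ft_force"])
snap("scene","s14",(280,160,350,220),8)
md,mo=load("w7"); M=R.from_rotvec(mo["orientation"]).as_matrix()
m=mo["ee_pos"]+M@np.array([40.2+1.1,-6.7+.9,0]); print(m)
print(rel(o,[m[0],m[1],160],-2))
E
```

```text
[[0.0, 0.0, 0.0], 'y-dir deg -18.1'] [ 531.38213853 -119.10565377  225.35588954] 87.86783010245267 [-0.18377124 -0.15002975 -1.17441732]
[499.08008444 127.28511658 161.15192654]
[[224.2, -107.5, 64.7], 'y-dir deg -18.1', 'turn -16.1']
```

View pics/w14.png

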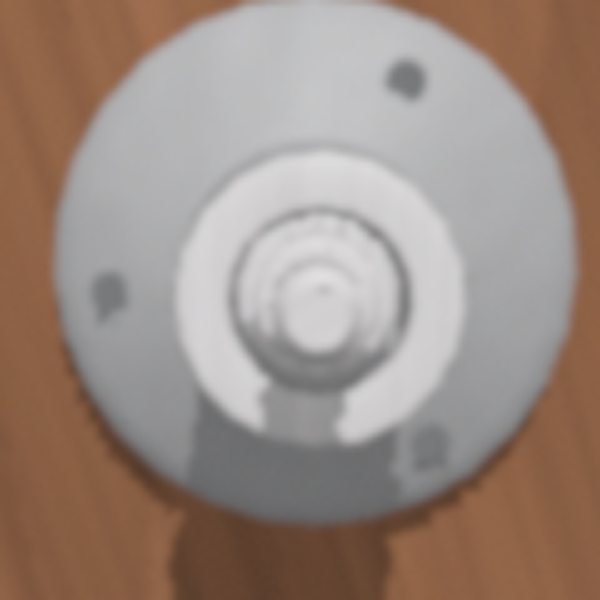

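View pics/s14.png

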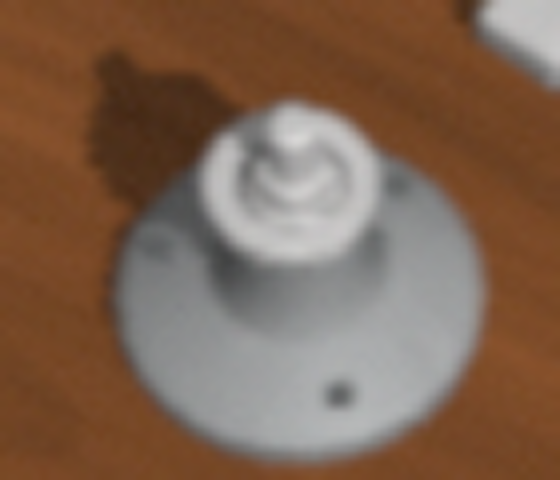

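Emit:
move_arm:
  increments: [0,56,-27,0,0,0,112,-54,0,2,0,168,-81,40,2,0,224,-107,100,2,0,224,-107,140,2,0,224,-107,178,2,0,224,-107,178,2,0,224,-107,178,2]

```text
t: 19.08
ee_pos: [499.6, 127.1, 46.6]
orientation: [2.571, 1.799, 0.003]
ft_force: [0.2, -0.2, 0.9]
width: 87.6
```

```bash
python3 - <<'E'
from h import *
d,o=snap("wrist","w15",(240,170,390,290),5)
print(rel(o,o["ee_pos"]),o["ee_pos"])
ringfit("w15",(255,170,370,283),130,12,30)
flats("w15",(255,170,370,283),130,12,90,270,True)
E
```

```text
[[0.0, 0.0, 0.0], 'y-dir deg -20.0'] [499.6145022  127.08318143  46.56226151]
w15 centre(tool) [-0.71 -0.85] r mean 25.26 10-amp 0.04 vertex at tool angle 23.9 mod 36 -> flat 5.9
w15 centre(tool) [ 0.23 -0.75] r mean 13.16 10-amp 0.20 vertex at tool angle 8.5 mod 36 -> flat 26.5
w15 90 270 amp 0.02 vertex 18.3 flat 0.3 rms 0.10
93 24.72 | 99 24.94 | 105 24.92 | 111 25.15 | 117 25.43 | 123 25.48 | 129 25.58 | 135 25.90 | 141 25.92 | 147 26.00 | 153 26.38 | 159 26.33 | 165 26.35 | 171 26.57 | 177 26.57 | 183 26.47 | 189 26.59 | 195 26.64 | 201 26.49 | 207 26.52 | 213 26.46 | 219 26.20 | 225 26.21 | 231 26.14 | 237 25.80 | 243 25.73 | 249 25.67 | 255 25.31 | 261 25.18 | 267 25.23 |
```

View pics/w15.png

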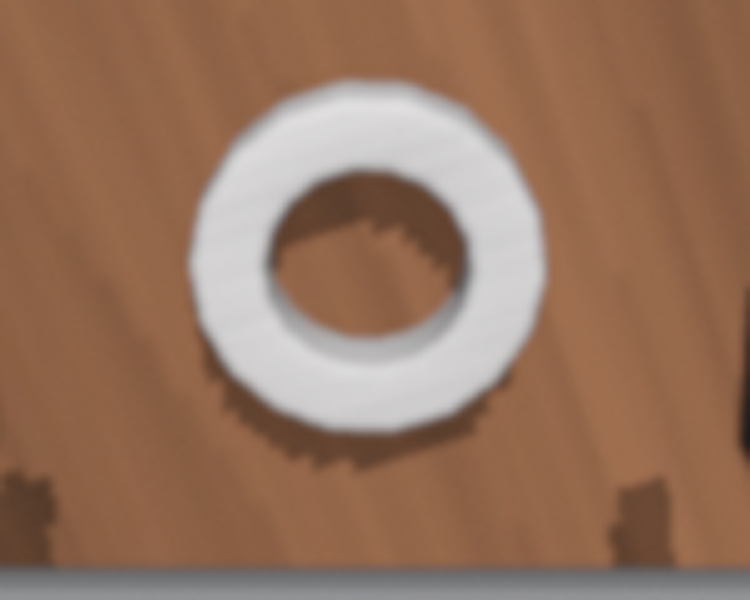

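Emit:
move_arm:
  increments: [0,0,0,25,0,0,0,0,39,0,0,0,0,42.5,0,0,0,0,42.5,0,100,0,0,42.5,0,255,0,0,42.5,0,255,0,0,42.5,0,255,0,0,42.5,0,255,0,0,42.5,0]

```text
t: 20.25
ee_pos: [500.6, 127.1, 4.9]
orientation: [2.571, 1.798, 0.006]
ft_force: [0.2, 0.1, 1.2]
width: 49.1
```

```bash
python3 - <<'E'
from h import *
o=ctrl.get_obs()
print(rel(o,o["ee_pos"]),o["ee_pos"],o["width"],o["ft_force"])
print(rel(o,[545.2,-81.0,160],None))
E
```

```text
[[0.0, 0.0, 0.0], 'y-dir deg -20.1'] [500.5613538  127.05787711   4.9293453 ] 49.108091935747986 [0.23540568 0.11288777 1.21410242]
[[-180.0, 114.1, -154.6], 'y-dir deg -20.1']
```

Emit:
move_arm:
  increments: [255,0,0,-35,0,255,0,0,-90,0,255,-10,6,-145,0,255,-60,38,-155,0,255,-110,70,-155,0,255,-155,98,-155,0,255,-180,114,-155,0,255,-180,114,-140,0,255,-180,114,-120,0,255,-180,114,-120,0,255,-180,114,-120,0]

```text
t: 21.62
ee_pos: [545.1, -80.2, 125.3]
orientation: [2.57, 1.8, 0.006]
ft_force: [0.5, 0.2, -0.8]
width: 49.5
```

```bash
python3 - <<'E'
from h import *
d,o=snap("wrist","w16",(240,190,390,290),5)
print(rel(o,o["ee_pos"]),o["ee_pos"],o["width"],o["ft_force"])
E
```

```text
[[0.0, 0.0, 0.0], 'y-dir deg -20.0'] [545.07549872 -80.18961516 125.31831273] 49.4754050738496 [ 0.45015606  0.19865585 -0.81677237]
```

View pics/w16.png

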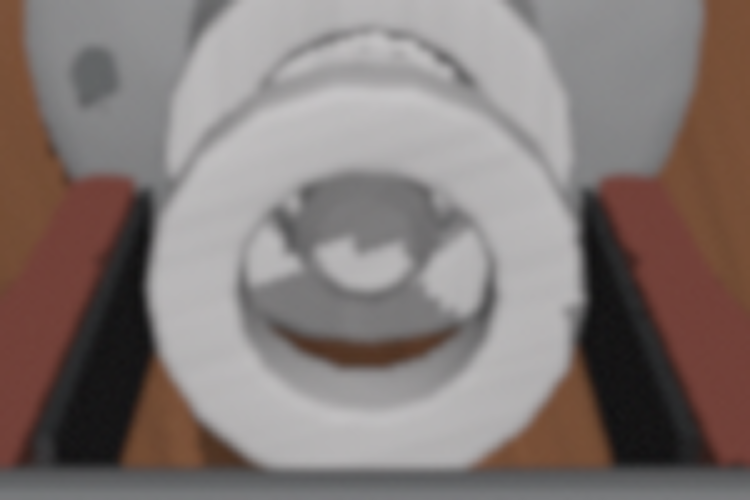

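Emit:
move_arm:
  increments: [255,0,-0.5,8,0,255,0,-0.5,15,0,255,0,-0.5,15,0,255,0,-0.5,15,0]

```text
t: 22.18
ee_pos: [545.0, -80.2, 110.6]
orientation: [2.57, 1.799, 0.006]
ft_force: [-0.1, -0.4, -1.0]
width: 49.5
```

```bash
python3 - <<'E'
from h import *
d,o=snap("wrist","w17",(240,190,390,290),5)
print(rel(o,o["ee_pos"]),o["ee_pos"],o["width"],o["ft_force"])
E
```

```text
[[0.0, 0.0, 0.0], 'y-dir deg -20.0'] [545.04452702 -80.21628362 110.63787453] 49.49021867458589 [-0.1191575  -0.43853531 -1.0413616 ]
```

View pics/w17.png

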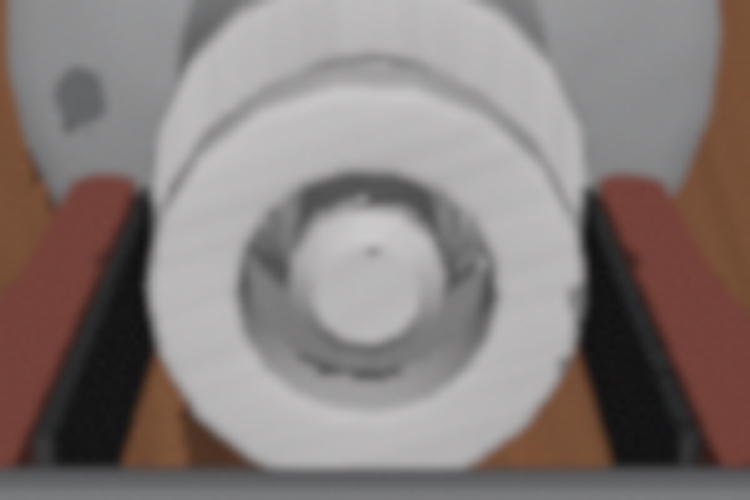

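Emit:
move_arm:
  increments: [255,-0.5,-0.3,5,0,255,-0.5,-0.3,10,0,255,-0.5,-0.3,14,0,255,-0.5,-0.3,17,0,255,-0.5,-0.3,20.5,0,255,-0.5,-0.3,20.5,0]

```text
t: 22.98
ee_pos: [544.7, -80.6, 90.0]
orientation: [2.57, 1.799, 0.006]
ft_force: [-0.4, 0.6, -0.6]
width: 49.5
```

Emit:
move_arm:
  increments: [255,0,0,1.5,0,255,0,0,2.5,0,255,0,0,3.5,0,255,0,0,3.5,0]

```text
t: 23.48
ee_pos: [544.8, -80.6, 86.9]
orientation: [2.57, 1.799, 0.006]
ft_force: [-1.3, -0.2, 4.2]
width: 49.6
```

Emit:
move_arm:
  increments: [255,0,0,0.5,0,255,0,0,0.8,0,255,0,0,0.8,0]

```text
t: 23.85
ee_pos: [544.7, -80.6, 86.8]
orientation: [2.57, 1.799, 0.006]
ft_force: [-2.8, 0.2, 9.3]
width: 49.6
```

Emit:
move_arm:
  increments: [105,0,0,0.3,0,80,0,0,0,0,0,0,0,0,0,0,0,0,-25,0,0,0,0,-65,0,0,-30,0,-110,0,0,-40,0,-140,0,0,-40,0,-140,0]

```text
t: 24.85
ee_pos: [531.6, -119.0, 229.1]
orientation: [2.568, 1.796, 0.012]
ft_force: [-0.9, -0.0, -0.3]
width: 87.6
```

```bash
python3 - <<'E'
from h import *
d,o=snap("wrist","w18",(250,90,370,210),5)
print(rel(o,o["ee_pos"]),o["ee_pos"],o["width"],o["ft_force"])
snap("scene","s18",(280,160,350,220),8)
M=R.from_rotvec(o["orientation"]).as_matrix()
print(rel(o,np.array([452.5,-309,161])-M@np.array([40,0,0])))
E
```

```text
[[0.0, 0.0, 0.0], 'y-dir deg -20.1'] [ 531.55195552 -119.01057203  229.07947217] 87.6256248072814 [-0.90901868 -0.03001145 -0.3174168 ]
[[-245.7, -9.8, 67.7], 'y-dir deg -20.1']
```

View pics/w18.png

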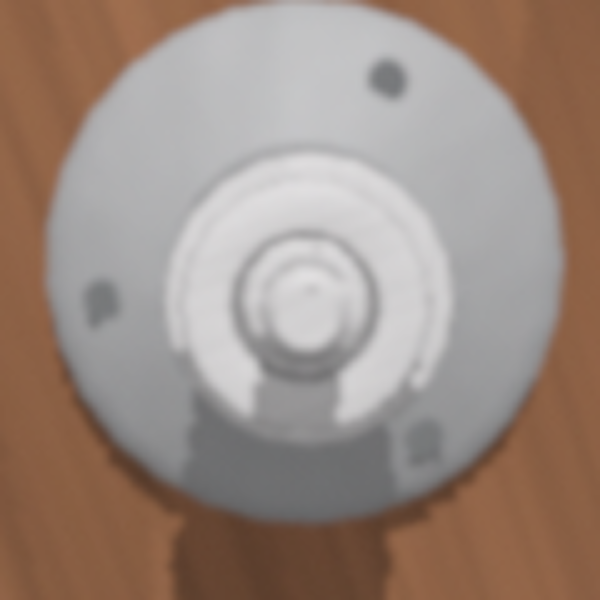

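View pics/s18.png

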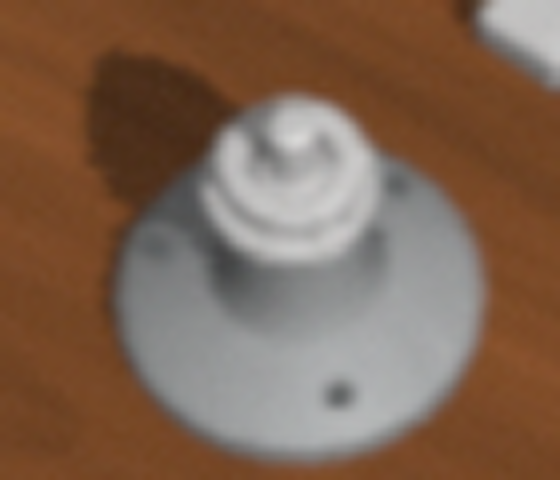

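Emit:
move_arm:
  increments: [0,-60,-2,0,0,0,-120,-5,15,0,0,-180,-7,45,0,0,-235,-10,68,0,0,-246,-10,68,0,0,-246,-10,68,0,0,-246,-10,68,0,0,-246,-10,68,0]

```text
t: 25.95
ee_pos: [437.6, -344.6, 158.4]
orientation: [2.568, 1.801, 0.007]
ft_force: [0.6, 0.1, -0.8]
width: 87.6
```

```bash
python3 - <<'E'
from h import *
d,o=snap("wrist","w19",(220,70,400,210),4)
print(rel(o,o["ee_pos"]),o["ee_pos"])
E
```

```text
[[0.0, 0.0, 0.0], 'y-dir deg -19.9'] [ 437.59547731 -344.55610268  158.42014744]
```

View pics/w19.png

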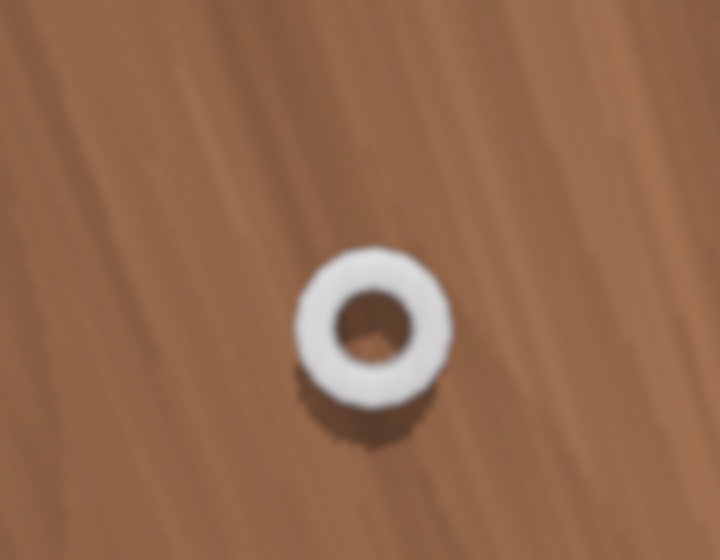

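```bash
python3 - <<'E'
from h import *
ringfit("w19",(285,125,345,180),135,14,20)
d,o=load("w19"); print(tool_xy(d,o,(220+374/4,70+328/4),o["ee_pos"][2]-14))
# cup location from top
d2,_=load("topA"); print(ray(d2,(463,257),95))
E
```

```text
w19 centre(tool) [37.1  -1.13] r mean 20.06 10-amp 0.05 vertex at tool angle 25.6 mod 36 -> flat 7.6
w19 centre(tool) [37.5  -1.06] r mean 9.76 10-amp 0.17 vertex at tool angle 29.7 mod 36 -> flat 11.7
[36.78164713 -0.4223089 ]
[ 403.44066046 -432.33362309   95.        ]
```

Emit:
move_arm:
  increments: [0,20,0,40,0,0,38.3,0,90,0,0,38.3,0,130,0,0,38.3,0,150,0,0,38.3,0,154,0,0,38.3,0,154,0,0,38.3,0,154,0]

```text
t: 26.88
ee_pos: [452.3, -309.6, 5.8]
orientation: [2.567, 1.799, 0.008]
ft_force: [0.0, -0.7, 0.8]
width: 87.8
```

```bash
python3 - <<'E'
from h import *
d,o=snap("wrist","w20",(200,180,430,360),3)
print(rel(o,o["ee_pos"]),o["ee_pos"],o["width"],o["ft_force"])
E
```

```text
[[0.0, 0.0, 0.0], 'y-dir deg -19.9'] [ 452.34832812 -309.62927995    5.84413314] 87.77793262952318 [ 0.01197367 -0.69698884  0.82724192]
```

View pics/w20.png

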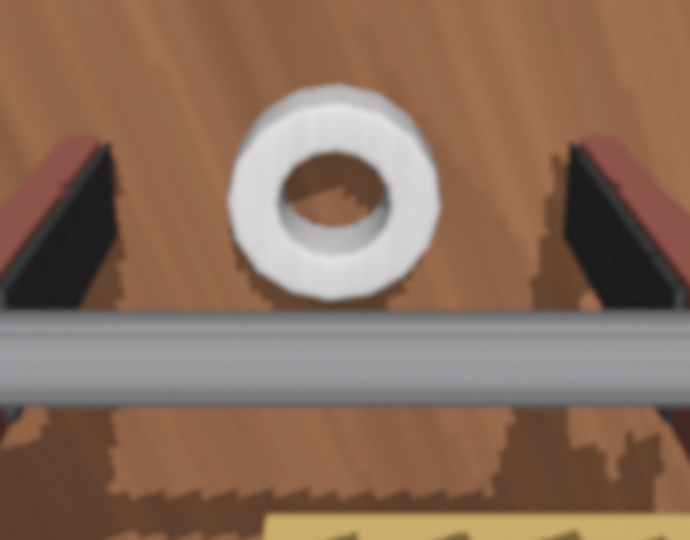

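Emit:
move_arm:
  increments: [80,0,0,1,0,160,0,0,1,0,255,0,0,1,0,255,0,0,1,0,255,0,0,1,0,255,0,0,1,0]

```text
t: 27.68
ee_pos: [452.2, -309.5, 4.7]
orientation: [2.567, 1.8, 0.008]
ft_force: [0.2, -1.2, 0.2]
width: 38.2
```

```bash
python3 - <<'E'
from h import *
o=ctrl.get_obs()
print(rel(o,o["ee_pos"]),o["ee_pos"],o["width"],o["ft_force"])
print(rel(o,[544.8,-80.6,138]))
E
```

```text
[[0.0, 0.0, 0.0], 'y-dir deg -19.9'] [ 452.16825667 -309.51196766    4.67972444] 38.17157006044578 [ 0.21455719 -1.24308778  0.16899363]
[[246.8, 10.1, -133.2], 'y-dir deg -19.9']
```

Emit:
move_arm:
  increments: [255,0,0,-40,0,255,0,0,-100,0,255,20,1,-150,0,255,75,3,-155,0,255,130,5,-155,0,255,190,8,-155,0,255,235,10,-155,0,255,247,10,-150,0,255,247,10,-130,0,255,247,10,-126,0,255,247,10,-126,0]

```text
t: 29.05
ee_pos: [544.3, -81.0, 130.6]
orientation: [2.568, 1.799, 0.007]
ft_force: [-0.5, -0.0, -0.7]
width: 38.8
```

```bash
python3 - <<'E'
from h import *
d,o=snap("wrist","w21",(240,190,390,290),5)
print(rel(o,o["ee_pos"]),o["ee_pos"],o["width"],o["ft_force"])
E
```

```text
[[0.0, 0.0, 0.0], 'y-dir deg -20.0'] [544.31388131 -81.04570798 130.57627891] 38.79222122210382 [-0.47129762 -0.04069274 -0.70855253]
```

View pics/w21.png

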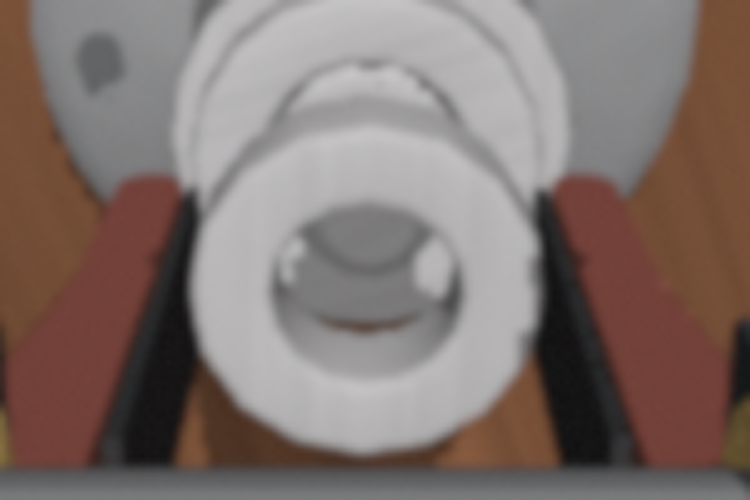

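```bash
python3 - <<'E'
from h import *
d,o=load("w21")
P=lambda x,y:(240+x/5,190+y/5)
print("w17 bore",tool_xy(d,o,P(368,290),-7.3),"nose",tool_xy(d,o,P(365,294),-7.3))
print("now bore",tool_xy(d,o,P(368,291),-9.3),"diam",tool_xy(d,o,P(368,203),-9.3)-tool_xy(d,o,P(368,380),-9.3),"outer ctr",tool_xy(d,o,P(366,290),-9.3))
print("nose lower edge",tool_xy(d,o,P(367,272),13.0),tool_xy(d,o,P(367,272),15.6))
E
```

```text
w17 bore [-1.61434287 -0.62216851] nose [-2.1016653  -0.96000918]
now bore [-0.84146922 -0.62715325] diam [ 2.12853385e+01 -1.61782937e-02] outer ctr [-0.72132974 -0.84965123]
nose lower edge [-8.20957277 -0.69948238] [-9.33398213 -0.69479104]
```

Emit:
move_arm:
  increments: [255,-0.2,0.1,5,0,255,-0.2,0.1,10,0,255,-0.2,0.1,14,0,255,-0.2,0.1,18,0,255,-0.2,0.1,21,0,255,-0.2,0.1,21,0]

```text
t: 29.85
ee_pos: [544.7, -81.3, 109.7]
orientation: [2.568, 1.799, 0.007]
ft_force: [-0.1, 1.0, 0.3]
width: 38.5
```

```bash
python3 - <<'E'
from h import *
d,o=snap("wrist","w22",(240,190,390,290),5)
print(rel(o,o["ee_pos"]),o["ee_pos"],o["width"],o["ft_force"])
E
```

```text
[[0.0, 0.0, 0.0], 'y-dir deg -20.0'] [544.72510022 -81.31909275 109.71910121] 38.494431393264655 [-0.0755611   1.00098884  0.31449254]
```

View pics/w22.png

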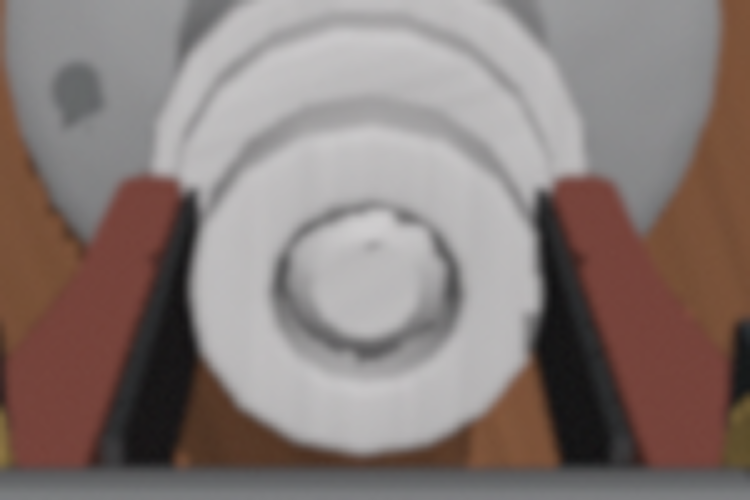

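Emit:
move_arm:
  increments: [255,0,0,3,0,255,0,0,6,0,255,0,0,8.5,0,255,0,0,10,0,255,0,0,10.5,0,255,0,0,10.5,0]

```text
t: 30.65
ee_pos: [544.9, -81.3, 99.4]
orientation: [2.568, 1.799, 0.007]
ft_force: [-0.7, -0.4, -1.1]
width: 38.4
```

Emit:
move_arm:
  increments: [255,0,0,0.7,0,255,0,0,1.3,0,255,0,0,1.8,0,255,0,0,1.8,0]

```text
t: 31.15
ee_pos: [545.1, -81.4, 98.6]
orientation: [2.568, 1.798, 0.008]
ft_force: [-3.4, -0.1, 10.0]
width: 37.9
```

Seated with 10 N at the expected height (94 + 4.7). Release and rise.

Emit:
move_arm:
  increments: [140,0,0,0.5,0,110,0,0,0,0,0,0,0,0,0,0,0,0,0,0,0,0,0,-30,0,0,0,0,-70,0,0,-30,0,-110,0,0,-40,0,-130,0,0,-40,0,-130,0]

```text
t: 32.28
ee_pos: [531.2, -119.3, 230.0]
orientation: [2.567, 1.796, 0.011]
ft_force: [-1.4, -0.0, -0.2]
width: 87.5
```

```bash
python3 - <<'E'
from h import *
d,o=snap("wrist","w23",(250,90,370,210),5)
print(o["ee_pos"],o["width"],o["ft_force"])
snap("scene","s23",(280,160,350,220),8)
snap("scene","s23f")
E
```

```text
[ 531.15843074 -119.34475401  230.02830291] 87.54904658037442 [-1.37500542 -0.00352884 -0.17653085]
```

View pics/w23.png

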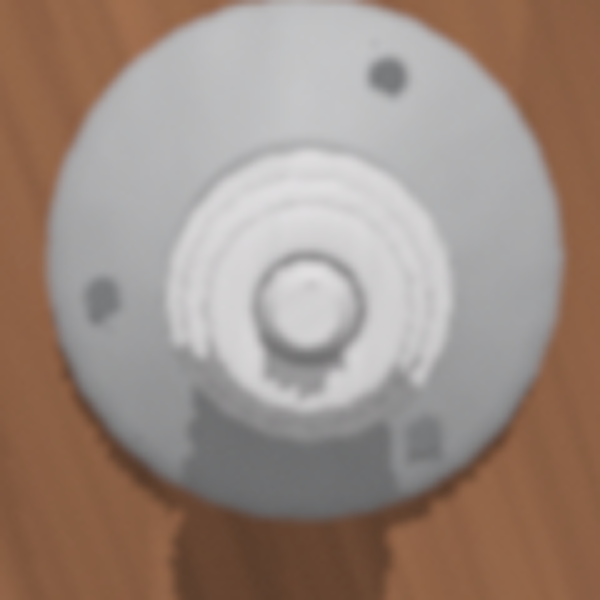

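View pics/s23.png

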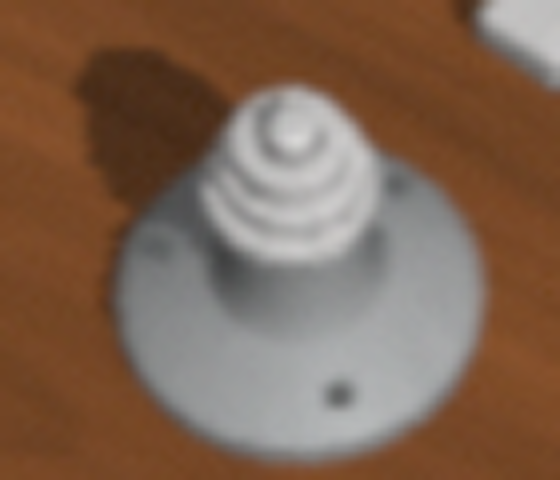

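View pics/s23f.png

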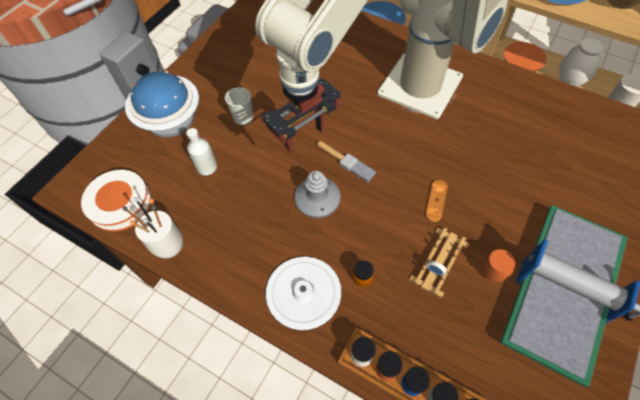

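```bash
python3 -c "
from workcell import ctrl
print(ctrl.close_job())"
```

```text
the job is handed in; nothing more can be done
None
```

All three rings are on the spindle in order: widest, then middle, then smallest. The job was handed in at about 32 s of the 72 s allowed.

- **Middle ring:** I lifted it out of the rack, stood it on its edge on the free table and tipped it over between the fingers. It lay flat before any stacking began.
- **Stacking:** Each ring was held while it was lowered right down to its seat. Each met a light seating force of about 9–12 N at roughly the expected height, and only then was it let go.
- **Last checks:** The wrist and scene pictures show the three rings concentric and level. The other items look where they were, the gripper is open, and the arm is clear of the stack.
- **Disagreements:**
  - The overhead and wrist cameras differed by 2–4 mm. I corrected for this by lining each bore up with the spindle nose in the wrist picture.
  - The ring flats could not be read from the pictures. The measured grip widths (58.1, 49.1 and 38.2 mm) still fit gripping on the flats to within about 1 mm.

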